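# Pin the knife cover of the bench cutter

### The arm

A 7-joint arm with a two-finger parallel gripper is mounted at the origin on the work surface. World frame = base frame: x ahead of the robot, y to its left, z up, the work surface at z = 0. Lengths are in m, angles in rad, forces in N, time in s.
With the tool pointing down it reaches from about 0.425 to 0.875 m from the base axis. Payload 4.7 kg.
Tool frame: the origin (TCP) lies at the very end of the fingers, on their centre line; the grasp point (between the pads) lies 19 mm behind it; y points along the fingers, z is the direction in which the jaws open and shut, and the axes are right-handed (so a half turn about y gives the same grasp; the last joint's range is limited). The gripper opens to 85 mm and grips with 20 to 120 N. Pads are 22 mm wide; open, the fingers measure 114 mm over their backs; the gripper's body (76 mm by 85 mm) begins 54 mm behind the grasp point. The pads swing forward as they close: fully open they stand 13 mm farther back than shut.
Start: joints at [-1.217, 0.321, -0.07, 1.45, 0.023, 1.371, -0.057], TCP at [0.217, 0.613, 0.231] pointing down, gripper open.
Joint ranges: [-2.86, 2.86], [-0.3, 2.09], [-1.38, 1.24], [0.06, 2.45], [-1.56, 4.7], [0.09, 2.05], [-2.69, 2.69]. Speed limits (rad/s): [2.57, 2.57, 3.14, 3.14, 3.14, 3.14, 3.14].

### API

Orientations are given as [roll, pitch, yaw] about the fixed x, y, z axes, in that order (R = Rz(yaw) Ry(pitch) Rx(roll)).
In Python, from rig import robot gives the robot as it stands.
- The arm moves only by the tool send_rows, never from a script. Its argument "increments" is a list of rows, each a list of 7 numbers: the turn, a rotation vector about the tool's x, y, z in degrees, then the shift along the tool's x, y, z in cm, then the closure in counts, from 0 (fully open) to 255 (shut). In form: [[rx, ry, rz, tx, ty, tz, claw], ...]. A call has 1 to 20 rows; each row shifts and turns the commanded pose from where the row before left it, along the tool's axes as they then stand; what a row does not reach is not made up. A row lasts 1/10 s, in which the tool goes at most 50 mm and 8.59 degrees, less where a joint would pass 70% of its speed; a pose out of reach is approached as far as the arm can. A call with a gripper value outside its range is refused whole. The fingers move at their own pace and stop on an object; the grip force is fixed at half the most. Time passes only in rows, so rows that do not move let the fingers close. It gives the time, the measured TCP pose, the force and the opening at its end, in the units of the state.
- robot.state(): the state, without advancing time (a new reading comes with each control period).
- robot.read_camera(name): name is "scene" or "side" or "wrist"; returns (picture, depth): 480x640x3 uint8, blue, green, red; 480x640 float32, m along the optical axis (not along the pixel's ray), 0 where there is no reading.
- robot.calibration(name): a dict with "camera_matrix" (3x3 intrinsics, pixels), "dist_coeffs" ([k1, k2, p1, p2, k3] as OpenCV has them; the pictures are not rectified), "xyz" and "orientation" of the camera in the world; the wrist camera has in their place "T_tool_cam" (4x4, takes a point from camera to tool coordinates, whose origin is the TCP and whose axes are the tool frame's). Camera axes: x right, y down, z forward; pixel columns grow to the right and rows downward; lengths in m; the calibration is good to about 2 mm. A picture is of the moment at which its call begins: read the wrist's pose just before it. calibration takes no time and is no camera call.
- robot.finish_job(): hands the job in, once; it reports no verdict.
The state is a dict: "clock": time; "joints": joint angles; "joint_vel": joint speeds; "effort": joint torques, N m; "tool_pos": TCP position; "ee_rot": TCP orientation; "force": force on the tool from outside, world axes, zero at the start; "wrist_torque": the same for the moment, N m; "width": finger opening in m.
Only numpy, scipy, OpenCV 4.12 (cv2) and the standard library are available. Lean on these libraries where they do the work, as an engineer would, in place of code of your own. Each camera call takes 0.05 s, during which the arm holds its last target.

### The job

Lock the knife cover of the bench cutter after the washdown: take the lock pin with the tall round knob from the parts stand, put it through the boss on the cover, and slide the cover shut with the pin tip riding lightly on the plastic strip underneath until you feel it drop into the hole hidden there. Push the pin fully home so that its knob sits on the boss, and let go. Work gently, never loading the strip with more than 35 N, which would score it, and leave the other pins and the counter, tape measure and pencil beside the work where they are.

Things in the scene. Friction and masses are not known exactly. Their poses are not given: they have to be found in the camera images.
- cutter: Bench cutter: fixed stainless housing 200 x 320 mm on rubber feet, deck 100 mm above the table, grey motor at its back (+x), chute and switch box at its front. Origin: on the table under the housing's middle; x to the motor side, y along the cover's slide way, z up. A feed mouth with a knife drum opens in the deck at y = -128 to -80 mm.
- slideway: Slide way in the cutter's deck, under the cover; origin at the cutter's x = y = 0, 100 mm up; axes as the cutter's. A white plastic strip 42 mm wide, 16 mm thick runs along y, -56 to 114 mm (+- 20), surface at z = 0. Its one round hole, 12 mm across, at x = 0, is open below and always hidden by the cover. The strip is bolted in slots: the hole is anywhere from y = -20 to 20 mm. It stays put.
- cover (a joint): Sliding steel knife cover, plate 106 x 202 x 4 mm held down by two gibs; moves along the cutter's y and stays where left (about 4 N of friction, no spring). Value in m: y of the boss axis in the cutter's frame, -0.03 to 0.085. Starts open at 0.05 to 0.08; closes as the value falls. Pinned, it stands where the hole is, -0.02 to 0.02; until the pin is in, nothing stops it there.
- boss_top (a point): Centre of the mouth of the cover's guide boss, on its top face, 118 mm above the table. The boss is a steel block 30 x 30 mm, 12 mm above the cover's upper face, with an upright through hole 12 mm across, countersunk to 20 mm at the top. The strip's surface is 18 mm below this point. Axes as the cutter's.
- cover_bar (a point): Middle of the cover's bar handle: a 10 mm round bar 70 mm long along the cutter's x, its axis 26 mm above the cover plate, 115 mm to the -y side of the boss.
- lockpin_knob (a point): Lock pin, centre of its knob: black round plastic knob 26 mm across, 34 mm tall (the only tall one), on a steel shank 10 mm across, 36 mm long, its tip chamfered (last 2 mm, to 7 mm). Point: 17 mm above the knob's underside, 53 mm above the tip; z up along the pin. Starts upright in the stand, knob resting on it. With the tip on the strip the knob stands 18 mm off the boss. 50 to 100 g.
- lockpin: The same lock pin; origin at the centre of the knob's underside, z up along the pin.
- stand: Parts stand: fixed white plastic block 200 x 70 x 50 mm with steel ends; three upright holes 14 mm across, 44 mm deep, in a row along its x, 70 mm apart, a pin in each. Origin: centre of its underside. It stands on the other side of the robot's midline from the cutter.
- teepin: Another pin in the stand, with a steel T-bar head 44 mm long. Leave. Origin under its head.
- discpin: Another pin in the stand, with a flat black disc head 30 mm across and 10 mm thick. Leave. Origin under its head.
- counter: Steel hand tally counter, 42 mm across, 42 mm tall, beyond the far end of the stand. Leave. Origin under it.
- tape: Tape measure, grey case 68 x 34 x 62 mm, in front of the cutter. Leave. Origin under it.
- pencil: Pencil lying on the table beside the stand, 173 mm long. Leave. Origin under its middle.
Mind the look-alikes: they are no part of the job. What is shaped like the lockpin but green is not meant.

How it is judged:
On the way, in this order (a step that is already met when the one before it is completed fails the run):
1. the lock pin's shank is in the boss on the cover, not yet home (horizontal distance between lockpin_knob and boss_top below 0.005 m and z of lockpin_knob in the frame of boss_top between 0.022 and 0.047 m), for 0.1 s.
2. the cover is shut and the pin fully home in the hidden hole, its knob on the boss (horizontal distance between lockpin_knob and boss_top below 0.004 m and z of lockpin_knob in the frame of boss_top below 0.0195 m), for 0.2 s.
At the end, for the whole second after the job is handed in: The cover is shut (joint below 0.025 m) and the lock pin stands upright (within 0.1 rad) through boss and hidden hole, its knob's underside within 2.5 mm of the boss's top face and on its axis within 4 mm, at rest and released (all of step 2 and angle between lockpin_knob's own z axis and vertical below 0.1 rad and value of joint cover below 0.025 m and linear speed of lockpin below 0.02 m/s and contact force between the fingers and lockpin below 0.1 N); the robot touches nothing.
It fails at once if the lock pin presses on the plastic strip of the slide way with more than 35 N (contact force between lockpin and slideway above 35 N).
It fails at once if another pin, or the counter, tape or pencil beside the work, is moved by more than 30 mm (distance of any of teepin, discpin, counter, tape, pencil from where it was at the start of the episode above 0.03 m).
It also fails if it takes over 58 s, if anything falls off the work surface, if the arm or the gripper's body presses on something with over 40 N, if the wrist force passes 120 N, or if a joint passes its speed limit or range.

## Working session

There is one attempt and no reset: what is moved stays moved. The work goes in short steps, Python scripts to look and compute and a tool call to move; the robot and the scene stay as the last step left them, time stands still between calls to the robot, and variables do not carry over. Pictures are saved under pics/ and viewed, and the job is handed in when it is done.

Besides the shell and the picture viewer there is one more tool, called after "Request:" as name(argument=value, ...), one argument or row to a line, values as JSON. send_rows: Moves the arm, as the interface text tells. Its arguments: {"type":"object","properties":{"increments":{"type":"array","items":{"type":"array","items":{"type":"number"}}}},"required":["increments"]}

```bash
ls; mkdir -p pics
cat > h.py <<'E'
import numpy as np, cv2
from scipy.spatial.transform import Rotation as R
from rig import robot
def cam(name, st=None):
    c=robot.calibration(name)
    K=np.array(c["camera_matrix"],float); D=np.array(c["dist_coeffs"],float)
    if "T_tool_cam" in c:
        T=np.eye(4); T[:3,:3]=R.from_euler('xyz',st["ee_rot"]).as_matrix(); T[:3,3]=st["tool_pos"]
        T=T@np.array(c["T_tool_cam"])
    else:
        T=np.eye(4); o=np.array(c["orientation"],float)
        T[:3,:3]=R.from_euler('xyz',o).as_matrix() if o.size==3 else o
        T[:3,3]=c["xyz"]
    return K,D,T
def ray(C,uv):
    K,D,T=C
    p=cv2.undistortPoints(np.array(uv,float).reshape(-1,1,2),K,D).reshape(-1,2)
    d=np.c_[p,np.ones(len(p))]@T[:3,:3].T
    return T[:3,3],d
def onz(C,uv,z):
    o,d=ray(C,uv); return o+d*((z-o[2])/d[:,2])[:,None]
def proj(C,P):
    K,D,T=C; Ti=np.linalg.inv(T)
    r,_=cv2.Rodrigues(Ti[:3,:3]); return cv2.projectPoints(np.array(P,float).reshape(-1,1,3),r,Ti[:3,3],K,D)[0].reshape(-1,2)
def cloud(C,dep):
    K,D,T=C; v,u=np.mgrid[0:480,0:640]
    p=cv2.undistortPoints(np.stack([u,v],-1).reshape(-1,1,2).astype(float),K,D).reshape(-1,2)
    P=np.c_[p,np.ones(len(p))]*dep.reshape(-1,1)
    return (P@T[:3,:3].T+T[:3,3]).reshape(480,640,3)
def tri(C1,a,C2,b):
    o1,d1=ray(C1,a);o2,d2=ray(C2,b);d1=d1[0];d2=d2[0]
    s=np.linalg.lstsq(np.c_[d1,-d2],o2-o1,rcond=None)[0]
    p,q=o1+s[0]*d1,o2+s[1]*d2
    return (p+q)/2,np.linalg.norm(p-q)
E
python3 - <<'E'
from h import *
st=robot.state(); print(st)
for n in ["scene","side","wrist"]:
    im,d=robot.read_camera(n); cv2.imwrite(f"pics/{n}0.png",im); np.save(f"{n}0.npy",d)
    print(n,robot.calibration(n), (d>0).mean())
import json; json.dump({k:(np.array(v).tolist()) for k,v in st.items()},open("st0.json","w"))
E
```

```text
pics
{'clock': 0.0, 'joints': array([-1.21690591,  0.32179555, -0.07007305,  1.45167965,  0.02260214,
        1.37079435, -0.05693299]), 'joint_vel': array([ 0.00107959,  0.00019762,  0.00011536,  0.0013353 ,  0.00015506,
        0.00010484, -0.00014748]), 'effort': array([-4.38350276e-05, -4.93593335e+01, -3.82468952e-01, -3.14326179e+01,
        1.28724371e-02,  1.16635588e-02,  1.78983015e-05]), 'tool_pos': array([0.21651273, 0.61230908, 0.2302389 ]), 'ee_rot': array([-1.57268361e+00, -1.04837596e-04, -3.39803290e-01]), 'force': array([ 0.32854355,  0.78385799, -0.24665216]), 'wrist_torque': array([ 0.00342845, -0.01315543,  0.01337725]), 'width': 0.08551117108883058}
scene {'camera_matrix': array([[484.1497384 ,   0.        , 322.07358918],
       [  0.        , 484.1497384 , 250.32724528],
       [  0.        ,   0.        ,   1.        ]]), 'dist_coeffs': array([-0.00708006,  0.        ,  0.        ,  0.        ,  0.        ]), 'xyz': array([ 0.98943435, -0.49322537,  0.68642998]), 'orientation': array([-2.28822664, -0.01571114,  0.80313415])} 0.9959309895833334
side {'camera_m
[... 326 characters left out ...]
y([-2.4113262 ,  0.01738355, -0.59368636])} 0.9961002604166667
wrist {'camera_matrix': array([[391.41853096,   0.        , 320.24476623],
       [  0.        , 391.41853096, 234.94173367],
       [  0.        ,   0.        ,   1.        ]]), 'dist_coeffs': array([0.01545286, 0.        , 0.        , 0.        , 0.        ]), 'T_tool_cam': array([[-1.69328314e-04,  9.51371447e-01,  3.08046006e-01,
        -7.91461457e-02],
       [-7.59889171e-04, -3.08046044e-01,  9.51371146e-01,
        -1.42597525e-01],
       [ 9.99999697e-01, -7.29867519e-05,  7.75097777e-04,
         3.65674461e-04],
       [ 0.00000000e+00,  0.00000000e+00,  0.00000000e+00,
         1.00000000e+00]])} 0.9962174479166667
```

View pics/scene0.png

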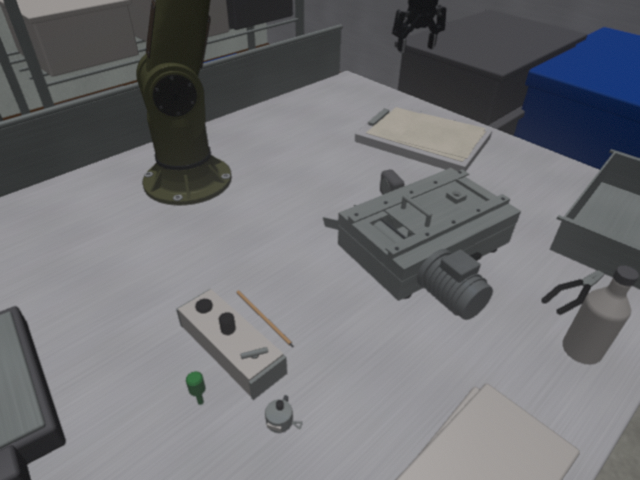

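View pics/side0.png

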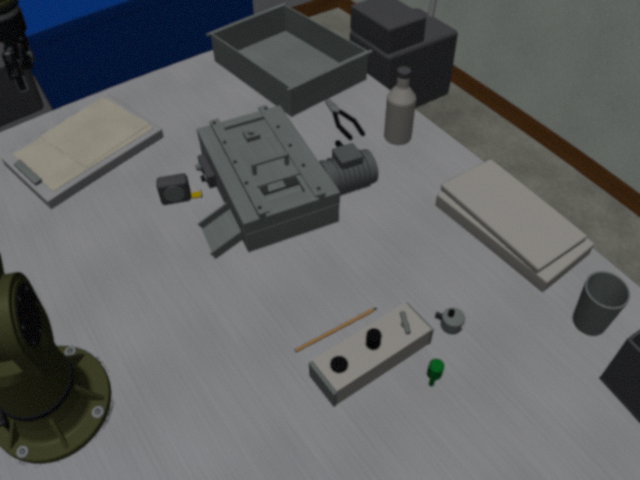

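View pics/wrist0.png

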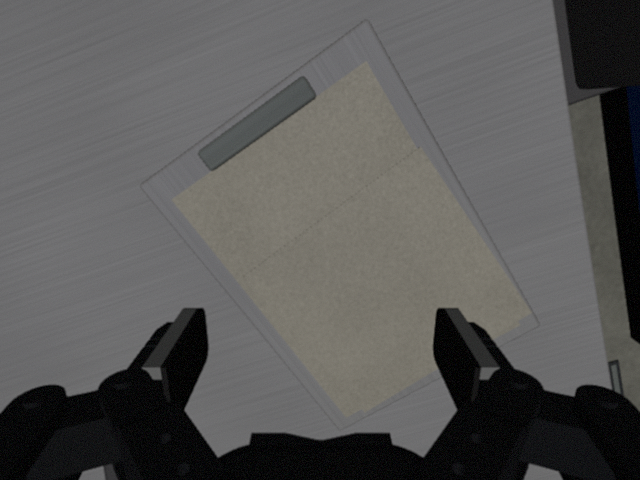

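The wanted pin (tall black knob) is in the middle of the stand: scene (227,323), side (373,339). The boss is at scene (456,196), side (252,135), and the cover bar is near scene (415,215).

Run:
```python
from h import *
for n,rois in [("scene",dict(cut=(320,150,220,180),st=(165,270,140,140))),("side",dict(cut=(180,90,210,170),st=(290,290,160,120)))]:
    im=cv2.imread(f"pics/{n}0.png")
    for k,(x,y,w,h) in rois.items():
        c=cv2.resize(im[y:y+h,x:x+w],None,fx=600/h if w*600/h<800 else 800/w,fy=600/h if w*600/h<800 else 800/w,interpolation=cv2.INTER_CUBIC)
        c=cv2.convertScaleAbs(c,alpha=1.6); cv2.imwrite(f"pics/{n}_{k}.png",c); print(n,k,c.shape)
for n in ["scene","side"]:
    C=cam(n); d=np.load(n+"0.npy"); P=cloud(C,d); im=cv2.imread(f"pics/{n}0.png")
    table=(abs(P[...,2])<.03)&(P[...,0]>.3)&(P[...,0]<.8)&(abs(P[...,1])<.3)
    print(n,"table z",np.median(P[table][:,2]))
    # dark
    g=im.max(2)
    for k,(z0,z1) in dict(knob=(.075,.1),disc=(.055,.075),stand=(.043,.056),deck=(.095,.125)).items():
        m=(P[...,2]>z0)&(P[...,2]<z1)&(P[...,0]>.3)&(P[...,0]<.95)
        if k in("knob","disc"): m&=(g<60)
        nn,lab,s,_=cv2.connectedComponentsWithStats(m.astype(np.uint8))
        for i in range(1,nn):
            if s[i,4]>40:
                q=P[lab==i]; r=cv2.minAreaRect(q[:,:2].astype(np.float32)); print(n,k,s[i],np.median(q,0).round(3),np.round(r[0],4),np.round(r[1],4),round(r[2],2))
```

```text
scene cut (600, 733, 3)
scene st (600, 600, 3)
side cut (600, 741, 3)
side st (600, 800, 3)
scene table z 2.707383699318555e-05
scene knob [614 155  26  12 117] [0.767 0.786 0.081] [0.7659 0.7846] [0.0607 0.0136] 3.23
scene knob [603 237  37  17  99] [0.888 0.436 0.079] [0.8846 0.4349] [0.0681 0.0134] 6.12
scene knob [220 313  14  15 154] [ 0.516 -0.239  0.083] [ 0.5139 -0.2381] [0.0207 0.0215] 89.66
scene disc [586 158  54  37 301] [0.757 0.785 0.065] [0.7478 0.6968] [0.2138 0.0669] 76.11
scene disc [597 238  43  26 304] [0.893 0.44  0.066] [0.8838 0.44  ] [0.086  0.0084] 6.03
scene disc [417 275  46  41 191] [0.692 0.085 0.061] [0.7086 0.082 ] [0.0087 0.1099] 79.04
scene disc [196 300  16  13 155] [ 0.445 -0.239  0.06 ] [ 0.444  -0.2385] [0.0257 0.0254] 41.3
scene disc [221 324  14  10  89] [ 0.521 -0.242  0.067] [ 0.5194 -0.2415] [0.0215 0.0086] 53.69
scene disc [  9 361  48 119 461] [ 0.497 -0.564  0.059] [ 0.4583 -0.5212] [0.0477 0.1968] 60.96
scene stand [626  24  14   8  48] [0.333 2.068 0.05 ] [0.33   2.0662] [0.0353 0.0599] 83.62
scene stand [570 164  70  54 217] [0.76  0.78
[... 4317 characters left out ...]
9 -0.4215] [0.0324 0.0727] 18.09
side stand [ 309  302  125   94 4071] [ 0.502 -0.244  0.05 ] [ 0.5126 -0.2378] [0.2138 0.0726] 0.65
side stand [608 363  32  39 225] [ 0.812 -0.543  0.05 ] [ 0.8121 -0.5441] [0.0802 0.0066] 86.0
side stand [427 368  16  12  66] [ 0.556 -0.343  0.05 ] [ 0.5593 -0.3409] [0.0132 0.0265] 38.07
side deck [386  93  28  21 332] [0.915 0.189 0.112] [0.9206 0.1981] [0.035 0.067] 30.65
side deck [  196   105   180   122 10374] [0.584 0.184 0.105] [0.6339 0.2138] [0.3265 0.3145] 79.97
side deck [584 271  46  40 412] [ 0.895 -0.415  0.099] [ 0.8944 -0.4147] [0.0867 0.0815] 9.89
side deck [619 340  21  33 307] [ 0.813 -0.525  0.109] [ 0.8133 -0.5289] [0.0499 0.006 ] 86.26
```

View pics/scene_cut.png

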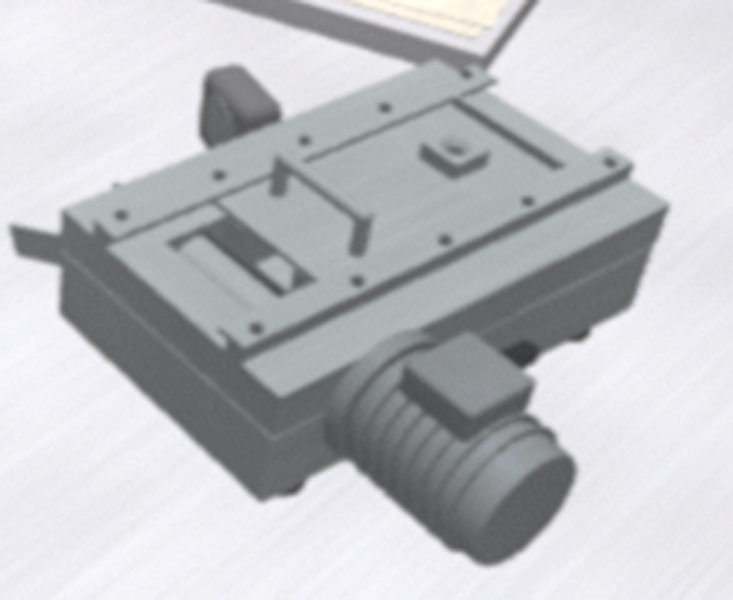

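View pics/side_cut.png

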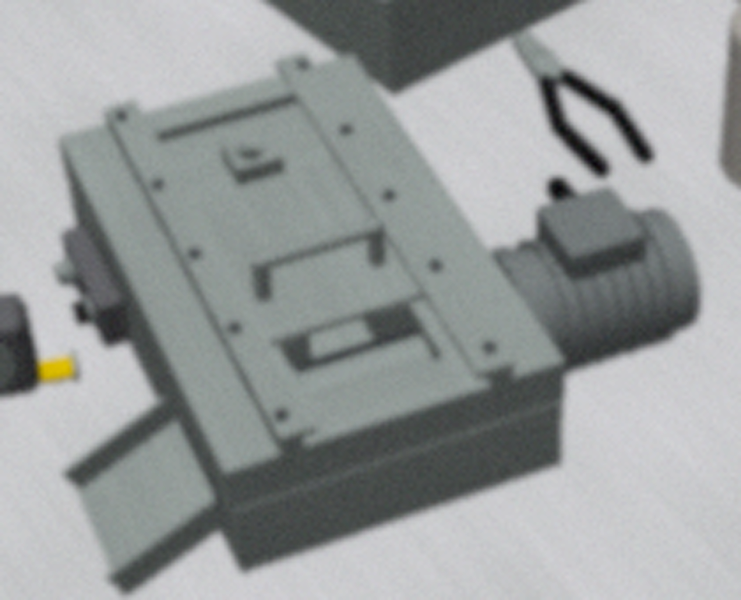

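View pics/scene_st.png

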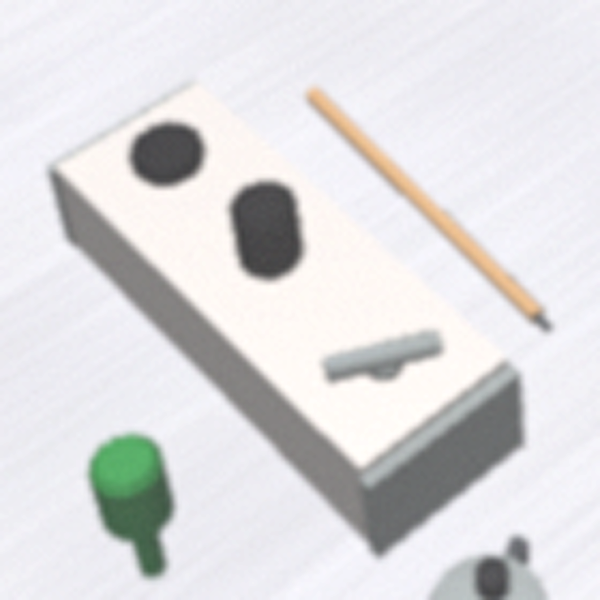

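View pics/side_st.png

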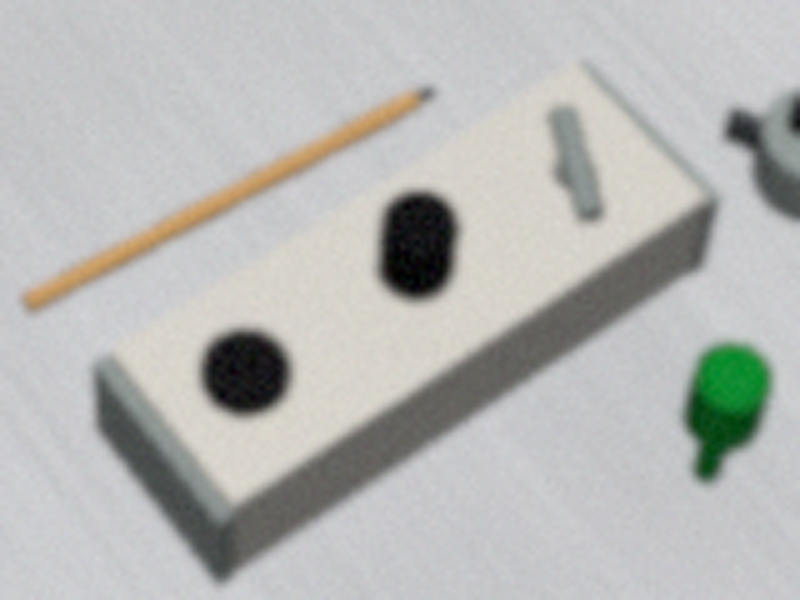

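Run:
```python
from h import *
A=cam("scene");B=cam("side")
print("boss",tri(A,(457.1,194.7),B,(251.5,133.9)), onz(A,(457.1,194.7),.118),onz(B,(251.5,133.9),.118))
# bar ends  scene crop (282,160)-(367,218); side crop (258,266)-(382,232)
s=220/733; t=170/600
for a,b in [((282,160),(262,266)),((367,218),(380,233))]:
    print("bar",tri(A,(320+a[0]*s,150+a[1]*s),B,(180+b[0]*t,90+b[1]*t)))
# deck corners: scene near-left(65,212), right-far (668,207), front (275,397); 
for n,C,pts,o,k in [("scene",A,[(63,212),(275,398),(668,207),(435,58)],(320,150),s),("side",B,[(222,474),(562,366),(350,55),(62,138)],(180,90),t)]:
    q=onz(C,[(o[0]+p[0]*k,o[1]+p[1]*k) for p in pts],.1)[:,:2]
    print(n,q.round(4), q.mean(0).round(4))
    for i in range(4):
        e=q[(i+1)%4]-q[i]; print(np.linalg.norm(e).round(3),np.degrees(np.arctan2(e[1],e[0])).round(2))
# knob silhouettes: top ellipse centres
for n,C,p in [("scene",A,(165+264/600*140,270+202/600*140)),("side",B,(290+419/800*160,290+212/800*160))]: print(n,onz(C,[p],.084))
print(tri(A,(165+264/600*140,270+202/600*140),B,(290+419/800*160,290+212/800*160)))
```

```text
boss (array([0.59115059, 0.2918252 , 0.11658799]), np.float64(0.003247805581204037)) [[0.59144006 0.29262299 0.118     ]] [[0.58948986 0.28773624 0.118     ]]
bar (array([0.53708588, 0.18327855, 0.13217023]), np.float64(0.0026329323725722887))
bar (array([0.60725663, 0.17128901, 0.13205   ]), np.float64(0.00597595098510192))
scene [[0.4542 0.0834]
 [0.6463 0.0487]
 [0.7038 0.3608]
 [0.5048 0.4004]] [0.5773 0.2233]
0.195 -10.24
0.317 79.57
0.203 168.77
0.321 -99.07
side [[0.4517 0.0831]
 [0.6466 0.0462]
 [0.7036 0.3624]
 [0.5101 0.3948]] [0.578  0.2216]
0.198 -10.71
0.321 79.78
0.196 170.48
0.317 -100.6
scene [[ 0.51224509 -0.23560135  0.084     ]]
side [[ 0.51427057 -0.23604346  0.084     ]]
(array([ 0.51360141, -0.23654153,  0.08560667]), np.float64(0.0004657829553625638))
```

Both views agree: boss at about (0.590, 0.290, 0.117), cutter yaw about -10.3°, knob top at about (0.5135, -0.2365, 0.085). I'll go over the boss for a wrist view.

Request:
send_rows(
  increments=[
    [0,-4.6,0,0,0,0,0],
    [0,-4.6,0,0,0,0,0],
    [0,0,0,3.5,0,-2.1,0],
    [0,0,0,3.5,0,-2.1,0],
    [0,0,0,3.5,0,-2.1,0],
    [0,0,0,3.5,0,-2.1,0],
    [0,0,0,3.5,0,-2.1,0],
    [0,0,0,3.5,0,-2.1,0],
    [0,0,0,3.5,0,-2.1,0],
    [0,0,0,3.5,0,-2.1,0],
    [0,0,0,3.5,0,-2.1,0],
    [0,0,0,3.5,0,-2.1,0],
    [0,0,0,3.5,0,-2.1,0],
    [0,0,0,3.5,0,-2.1,0],
    [0,0,0,0,0,0,0],
    [0,0,0,0,0,0,0],
  ],
)

```text
clock: 1.75
tool_pos: [0.5856, 0.2886, 0.2307]
ee_rot: [-1.571, 0.001, -0.182]
force: [-0.2, 1.3, 0.0]
width: 0.0853
```

```bash
cat > snap.py <<'E'
from h import *
import sys,json
n=sys.argv[1]; tag=sys.argv[2]
st=robot.state(); im,d=robot.read_camera(n); cv2.imwrite(f"pics/{tag}.png",im); np.save(f"{tag}.npy",d)
json.dump({k:(np.array(v).tolist()) for k,v in st.items()},open(f"{tag}.json","w"))
print(st["clock"],st["tool_pos"].round(4),st["ee_rot"].round(4),st["force"].round(2),round(st["width"],4))
E
python3 snap.py wrist w1
```

```text
1.75 [0.5856 0.2886 0.2307] [-1.5715e+00  8.0000e-04 -1.8210e-01] [-0.24  1.32  0.02] 0.0853
```

View pics/w1.png

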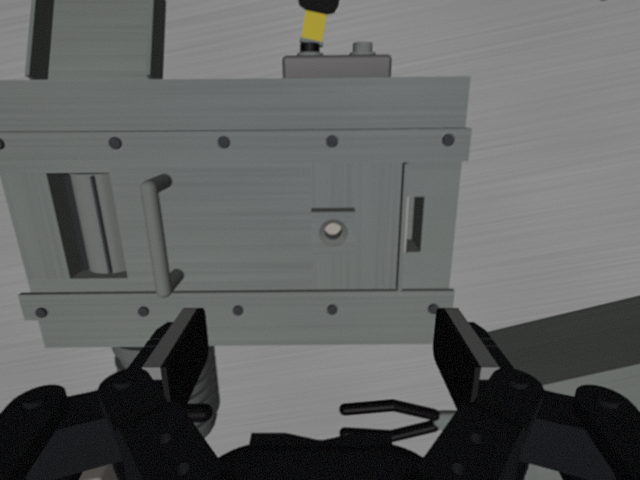

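Boss mouth at pixel (333,231), nearly under the tool. Fit its outline, and check the slide direction from the cover's edges.

Run:
```python
from h import *; import json
st=json.load(open("w1.json")); C=cam("wrist",st); im=cv2.imread("pics/w1.png"); d=np.load("w1.npy"); P=cloud(C,d)
c=cv2.resize(im[195:270,285:385],None,fx=8,fy=8,interpolation=cv2.INTER_CUBIC); cv2.imwrite("pics/w1b.png",cv2.convertScaleAbs(c,alpha=1.5))
print(onz(C,[(333,231)],.118),P[225:240:14,348:352].reshape(-1,3)[:,2],P[231,340:350,2].round(4))
# gib edge lines: gib/cover edge row ~163 and ~290
for a,b in [((200,162),(400,162)),((120,292),(400,290)),((20,78),(468,77))]:
    q=onz(C,[a,b],.104); e=q[1]-q[0]; print(np.degrees(np.arctan2(e[1],e[0])))
m=(P[...,2]>.098)&(P[...,2]<.112); q=P[m]; print(q.min(0),q.max(0))
```

```text
[[0.58792809 0.29758205 0.118     ]] [0.11671951 0.11838378 0.11794306 0.11693498 0.11640922 0.11943633
 0.1166415  0.11860044] [0.1076 0.1134 0.1152 0.115  0.1163 0.1163 0.1171 0.1181 0.1189 0.1188]
79.59137174403429
79.98093599960943
79.81849314217112
[0.45498314 0.05203897 0.09800087] [0.72587784 0.4013858  0.11199987]
```

View pics/w1b.png

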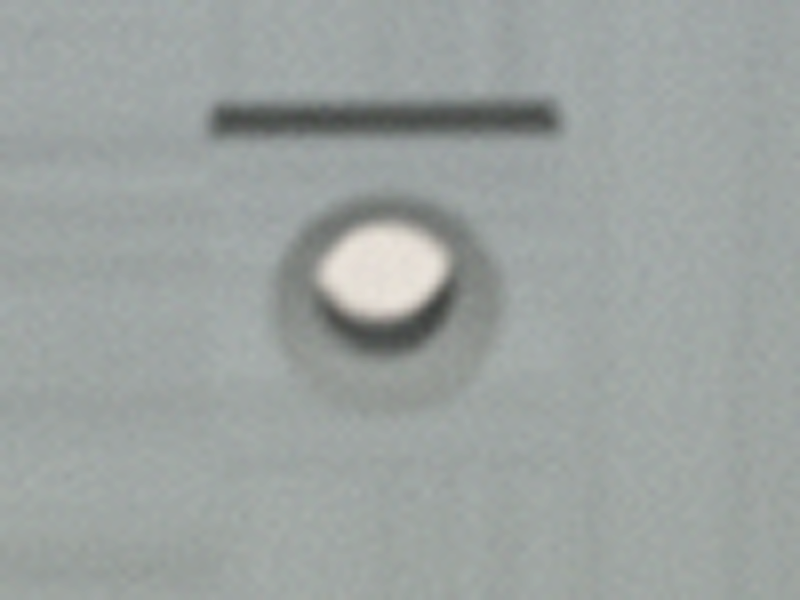

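Request:
send_rows(
  increments=[
    [0,0,0,0.2,0,-4.4,0],
    [0,0,0,0.2,0,-4.4,0],
    [0,0,0,0,0,0,0],
    [0,0,0,0,0,0,0],
  ],
)

```text
clock: 2.2
tool_pos: [0.5725, 0.2032, 0.2318]
ee_rot: [-1.569, 0.0, -0.179]
force: [-0.1, 0.4, 0.0]
width: 0.0853
```

```bash
python3 snap.py wrist w2;python3 - <<'E'
from h import *; import json
st=json.load(open("w2.json")); C=cam("wrist",st); p=proj(C,[.588,.2975,.118])[0]; print(p)
im=cv2.imread("pics/w2.png"); x,y=int(p[0])-50,int(p[1])-37; print(x,y)
c=cv2.resize(im[y:y+75,x:x+100],None,fx=8,fy=8,interpolation=cv2.INTER_CUBIC); cv2.imwrite("pics/w2b.png",cv2.convertScaleAbs(c,alpha=1.5))
E
```

```text
2.2 [0.5725 0.2032 0.2318] [-1.5695e+00  1.0000e-04 -1.7900e-01] [-0.06  0.35  0.05] 0.0853
[458.90496236 227.22936901]
408 190
```

View pics/w2b.png

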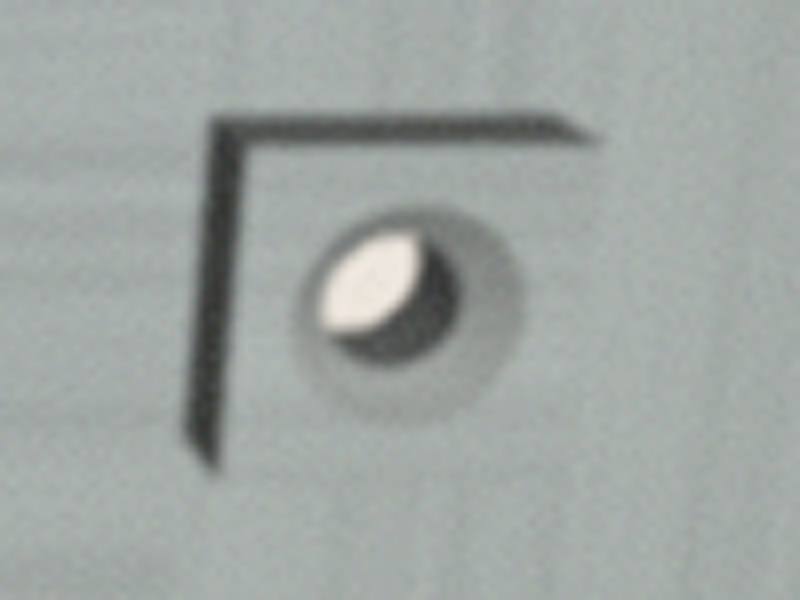

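Request:
send_rows(
  increments=[
    [0,0,0,0.2,0,-4.4,60],
    [0,0,0,0.2,0,-4.4,60],
    [0,0,0,0.2,0,-4.4,60],
    [0,0,0,0.2,0,-4.4,60],
    [0,0,0,0.2,0,-4.4,60],
    [0,0,0,0.2,0,-4.4,60],
    [0,0,0,0.2,0,-4.4,60],
    [0,0,0,0.2,0,-4.4,60],
    [0,0,0,0.2,0,-4.4,60],
    [0,0,0,0.2,0,-4.4,60],
    [0,0,0,0,0,0,60],
    [0,0,0,0,0,0,60],
  ],
)

```text
clock: 3.45
tool_pos: [0.5153, -0.2328, 0.2312]
ee_rot: [-1.57, 0.0, -0.178]
force: [1.1, 0.9, -0.7]
width: 0.0655
```

```bash
python3 snap.py wrist w3
```

```text
3.45 [ 0.5153 -0.2328  0.2312] [-1.5702  0.     -0.1785] [ 1.07  0.86 -0.71] 0.0655
```

View pics/w3.png

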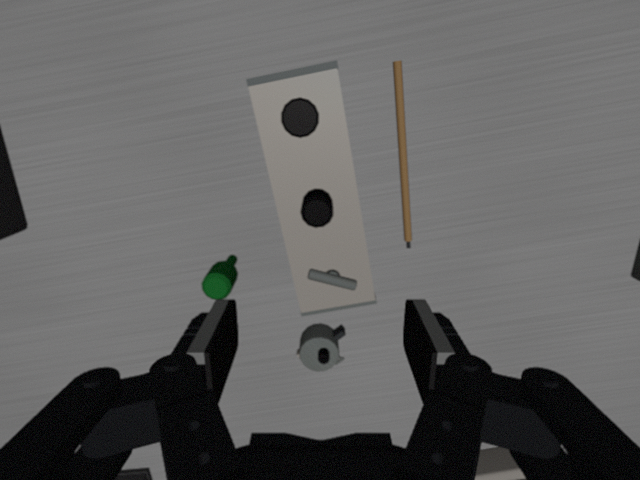

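Run:
```python
from h import *; import json
S=[json.load(open(f"w{i}.json")) for i in (1,2,3)]; C=[cam("wrist",s) for s in S]
a=(285+389.5/8-.5,195+302/8-.5); b=(408+410/8-.5,190+315/8-.5)
print("boss",tri(C[0],a,C[1],b),onz(C[0],[a],.118),onz(C[1],[b],.118))
im=cv2.imread("pics/w3.png"); c=cv2.resize(im[170:245,267:367],None,fx=8,fy=8,interpolation=cv2.INTER_CUBIC); cv2.imwrite("pics/w3b.png",cv2.convertScaleAbs(c,alpha=3))
m=(im.max(2)<50).astype(np.uint8); n,l,s,c=cv2.connectedComponentsWithStats(m[150:250,280:360]); print(s,c)
```

```text
boss (array([0.58920924, 0.29751519, 0.11738176]), np.float64(0.000342944506399974)) [[0.58883558 0.29755556 0.118     ]] [[0.58916212 0.29731383 0.118     ]]
[[   0    0   80  100 7073]
 [  21   39   31   38  927]] [[39.87190725 48.40350629]
 [36.66235167 57.86623517]]
```

View pics/w3b.png

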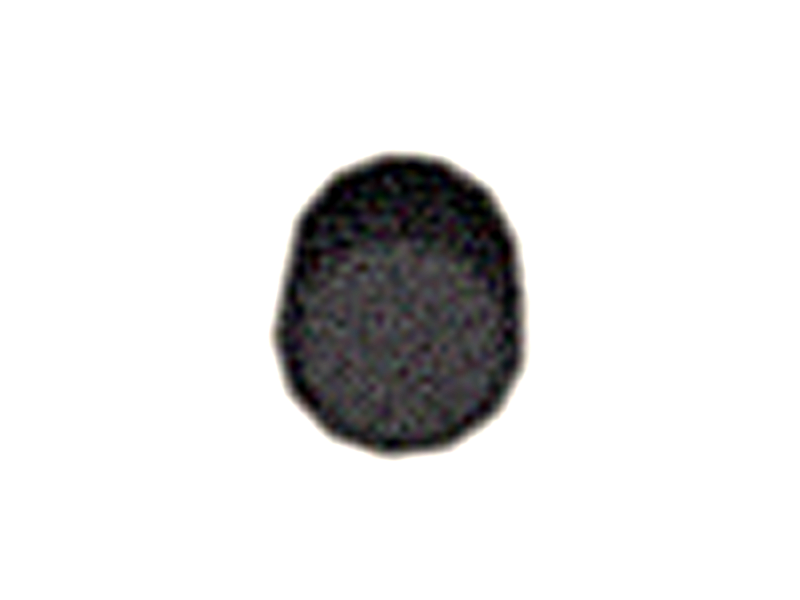

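Run:
```python
from h import *; import json
s=json.load(open("w3.json")); C=cam("wrist",s); k=onz(C,[(316.5,211)],.0845)[0]; print(k)
# two-view height check with side camera top face
print(tri(C,(316.5,211),cam("side"),(290+419/800*160,290+212/800*160)))
Rm=R.from_euler('xyz',s["ee_rot"]).as_matrix()
for K in (k,): print("tool delta cm", Rm.T@(np.array([K[0],K[1],.058])-s["tool_pos"])*100)
```

```text
[ 0.5104607  -0.23410851  0.0845    ]
(array([ 0.51292386, -0.23489258,  0.08243224]), np.float64(0.003981957627701003))
tool delta cm [-0.45529724 17.31665048 -0.22474727]
```

Request:
send_rows(
  increments=[
    [0,0,0,-0.35,3.0,-0.22,60],
    [0,0,0,0,4.0,0,60],
    [0,0,0,0,4.0,0,60],
    [0,0,0,0,3.0,0,60],
    [0,0,0,0,2.0,0,60],
    [0,0,0,0,1.0,0,60],
    [0,0,0,0,0.5,0,60],
    [0,0,0,0,0,0,60],
    [0,0,0,0,0,0,60],
  ],
)

```text
clock: 4.4
tool_pos: [0.5118, -0.2352, 0.0574]
ee_rot: [-1.571, -0.002, -0.178]
force: [0.2, -0.6, -0.2]
width: 0.065
```

```bash
python3 snap.py wrist w4
```

```text
4.4 [ 0.5118 -0.2352  0.0574] [-1.5707 -0.0021 -0.1784] [ 0.21 -0.64 -0.16] 0.065
```

View pics/w4.png

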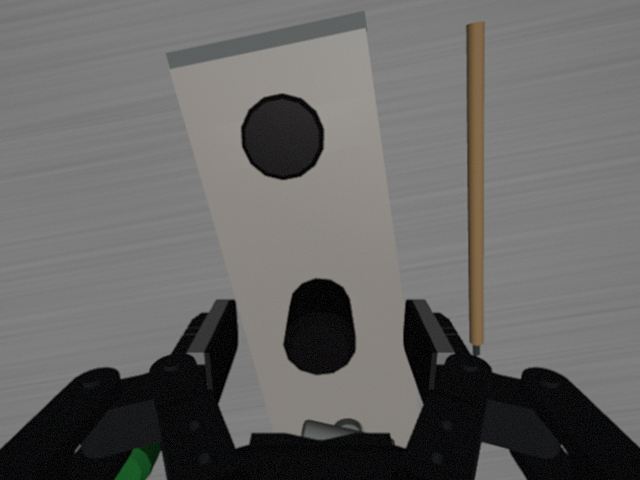

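Run:
```python
from h import *; import json
s=json.load(open("w4.json")); C=cam("wrist",s)
im=cv2.imread("pics/w4.png"); c=cv2.resize(im[270:390,270:370],None,fx=5,fy=5,interpolation=cv2.INTER_CUBIC); cv2.imwrite("pics/w4b.png",cv2.convertScaleAbs(c,alpha=4))
s3=json.load(open("w3.json"))
for p in [(320,335),(320,338),(320,341)]:
    print(onz(C,[p],.0845), tri(C,p,cam("wrist",s3),(316.5,211)))
```

```text
[[ 0.50579757 -0.23370359  0.0845    ]] (array([ 0.51355858, -0.23493685,  0.07210811]), np.float64(0.0003210965343400833))
[[ 0.50694298 -0.23391019  0.0845    ]] (array([ 0.51271697, -0.23477124,  0.07543797]), np.float64(0.00035013422333553186))
[[ 0.50809444 -0.23411788  0.0845    ]] (array([ 0.51191395, -0.23461324,  0.07861502]), np.float64(0.00037783853107973067))
```

View pics/w4b.png

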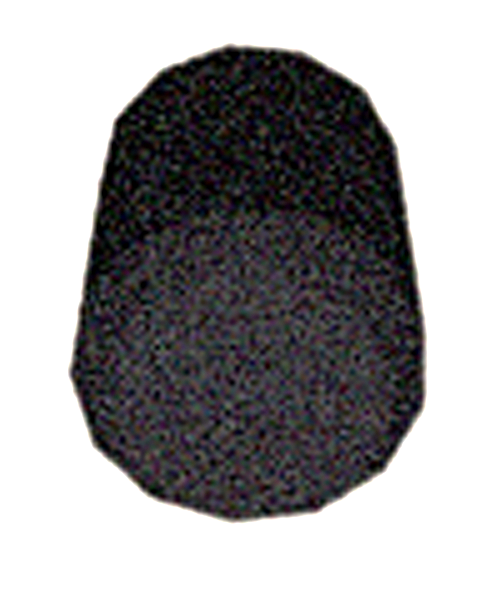

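Request:
send_rows(
  increments=[
    [0,0,0,0,0,0,255],
    [0,0,0,0,0,0,255],
    [0,0,0,0,0,0,255],
    [0,0,0,0,0,0,255],
    [0,0,0,0,0,0,255],
    [0,0,0,0,0,0,255],
  ],
)

```text
clock: 5.05
tool_pos: [0.5111, -0.2355, 0.0571]
ee_rot: [-1.571, -0.001, -0.179]
force: [-0.7, 0.6, 6.2]
width: 0.0242
```

Request:
send_rows(
  increments=[
    [0,0,0,0,-0.5,0,255],
    [0,0,0,0,-1.5,0,255],
    [0,0,0,0,-3,0,255],
    [0,0,0,0,-4,0,255],
    [0,0,0,0,-4,0,255],
    [0,0,0,0,-3,0,255],
    [0,0,0,0,-1.3,0,255],
    [0,0,0,0,0,0,255],
    [0,0,0,0,0,0,255],
  ],
)

```text
clock: 5.95
tool_pos: [0.51, -0.235, 0.228]
ee_rot: [-1.57, 0.002, -0.179]
force: [0.9, -0.3, -1.0]
width: 0.0242
```

```bash
python3 snap.py wrist w5
```

```text
5.95 [ 0.51  -0.235  0.228] [-1.5704  0.0018 -0.1792] [ 0.91 -0.31 -1.  ] 0.0242
```

View pics/w5.png

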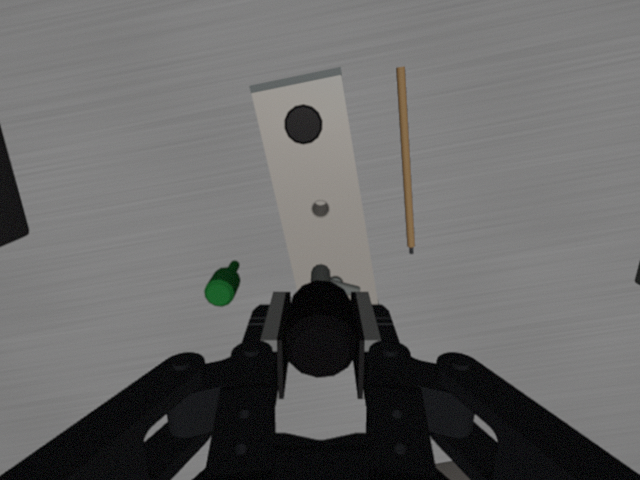

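Run:
```python
from h import *; import json
s=json.load(open("w5.json")); C=cam("wrist",s)
print("hole",onz(C,[(320,208)],.05)); tp=np.array(s["tool_pos"])
for p in [(320,265),(320,270),(320,275)]: print(p,onz(C,[p],.185)-tp)
print("pred tip",proj(C,tp+[0,0,-.043]),proj(C,tp+[-.005,0.001,-.043]),proj(C,tp+[0,0,.027]))
im=cv2.imread("pics/w5.png"); c=cv2.resize(im[180:330,260:380],None,fx=4,fy=4,interpolation=cv2.INTER_CUBIC); cv2.imwrite("pics/w5b.png",cv2.convertScaleAbs(c,alpha=2.5))
```

```text
hole [[ 0.51067534 -0.23459256  0.05      ]]
(320, 265) [[-0.00275541  0.00093452 -0.04304345]]
(320, 270) [[-3.53283331e-05  4.41825658e-04 -4.30434525e-02]]
(320, 275) [[ 2.70759000e-03 -5.50041546e-05 -4.30434525e-02]]
pred tip [[319.16542397 270.23786143]] [[319.34116955 260.98530097]] [[318.86578706 350.39422693]]
```

View pics/w5b.png

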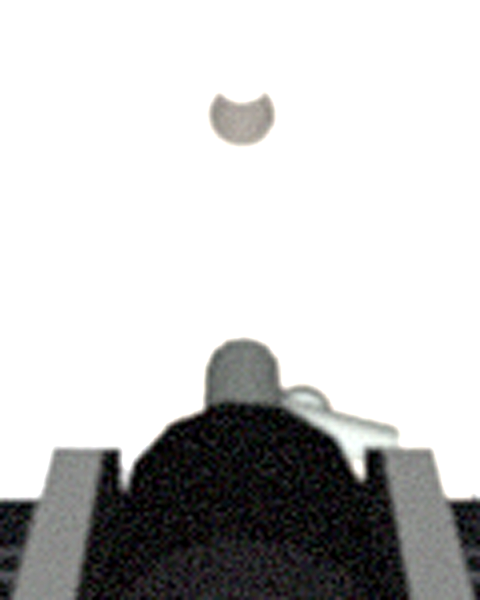

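Request:
send_rows(
  increments=[
    [0,0,0,-0.1,0,2.0,255],
    [0,0,0,-0.15,0,4.2,255],
    [0,0,0,-0.15,0,4.2,255],
    [0,0,0,-0.15,0,4.2,255],
    [0,0,0,-0.15,0,4.2,255],
    [0,0,0,-0.15,0,4.2,255],
    [0,0,0,-0.15,0,4.2,255],
    [0,0,0,-0.15,0,4.2,255],
    [0,0,0,-0.15,0,4.2,255],
    [0,0,0,-0.15,0,4.2,255],
    [0,0,0,-0.15,0,4.2,255],
    [0,0,0,-0.15,0,4.2,255],
    [0,0,0,-0.1,0,3.6,255],
    [0,0,0,0,2.0,2.0,255],
    [0,0,0,0,2.0,0,255],
    [0,0,0,0,0,0,255],
    [0,0,0,0,0,0,255],
    [0,0,0,0,0,0,255],
  ],
)

```text
clock: 7.8
tool_pos: [0.589, 0.2965, 0.19]
ee_rot: [-1.571, -0.001, -0.181]
force: [0.3, 0.6, -0.5]
width: 0.0239
```

```bash
python3 snap.py wrist w6; python3 snap.py scene s6; python3 snap.py side d6
```

```text
7.8 [0.589  0.2965 0.19  ] [-1.5706e+00 -7.0000e-04 -1.8070e-01] [ 0.28  0.65 -0.52] 0.0239
7.85 [0.5891 0.2966 0.1904] [-1.570e+00 -1.400e-03 -1.806e-01] [-0.24 -0.07 -1.06] 0.0241
7.9 [0.5892 0.2968 0.1906] [-1.5696 -0.0016 -0.1804] [-0.02  1.09  0.13] 0.0239
```

Run:
```python
from h import *
a=cv2.imread("pics/w6.png")[150:420,200:440]; 
s=cv2.imread("pics/s6.png")[110:230,390:530]; d=cv2.imread("pics/d6.png")[60:180,190:330]
f=lambda c,k:cv2.convertScaleAbs(cv2.resize(c,None,fx=k,fy=k,interpolation=cv2.INTER_CUBIC),alpha=1.7)
cv2.imwrite("pics/w6b.png",f(a,2)); 
cv2.imwrite("pics/sd6.png",np.vstack([f(s,2.5),f(d,2.5)]))
cv2.imwrite("pics/s6b.png",f(s,5));cv2.imwrite("pics/d6b.png",f(d,5))
```

```text
(no output)
```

View pics/w6b.png

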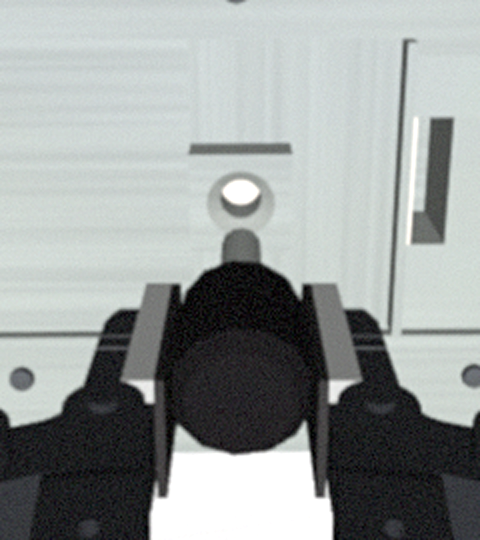

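View pics/s6b.png

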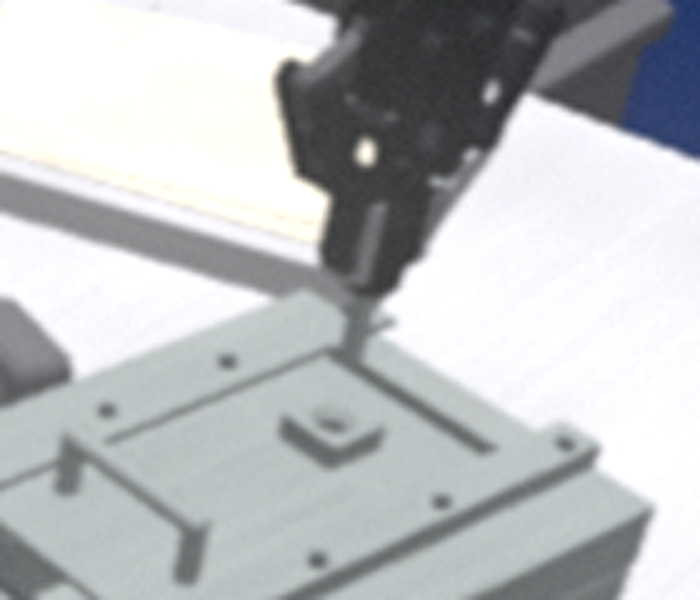

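View pics/d6b.png

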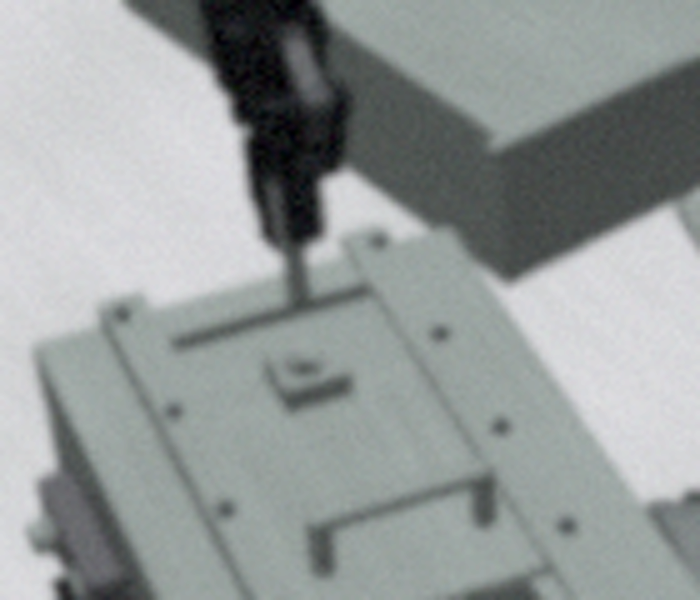

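Run:
```python
from h import *; import json
A=cam("scene");B=cam("side"); W=cam("wrist",json.load(open("w6.json")))
f=lambda o,p,k:(o[0]+p[0]/k-.5,o[1]+p[1]/k-.5)
ts=f((390,110),(351,360),5);td=f((190,60),(298,302),5)
bs=f((390,110),(331,417),5);bd=f((190,60),(308,364),5)
tw=f((200,150),(241,247),2);bw=f((200,150),(241,205),2)
# boss top block corners center: scene corners (283,420),(330,375?)...
zt=.1905-.007-.036
print("zt",zt)
print("tip tri",tri(A,ts,B,td),tri(W,tw,B,td),tri(W,tw,A,ts))
for n,C,t,b in [("scene",A,ts,bs),("side",B,td,bd),("wrist",W,tw,bw)]:
    p=onz(C,[t],zt)[0];q=onz(C,[b],.118)[0]; print(n,p.round(4),q.round(4),(q-p).round(4)[:2])
```

```text
zt 0.1475
tip tri (array([0.59038844, 0.29304036, 0.15054266]), np.float64(0.001772073939248163)) (array([0.59101901, 0.2965619 , 0.14848526]), np.float64(0.001867056495881652)) (array([0.58941332, 0.29613841, 0.14798413]), np.float64(0.0018323815737281864))
scene [0.5885 0.2959 0.1475] [0.5857 0.296  0.118 ] [-0.0029  0.0001]
side [0.5927 0.2981 0.1475] [0.5915 0.293  0.118 ] [-0.0011 -0.0051]
wrist [0.5904 0.2966 0.1475] [0.59   0.2967 0.118 ] [-0.0005  0.0001]
```

Request:
send_rows(
  increments=[
    [0,0,0,-0.1,1.5,0,255],
    [0,0,0,0,1.2,0,255],
    [0,0,0,0,0.3,0,255],
    [0,0,0,0,0.2,0,255],
    [0,0,0,0,0.2,0,255],
    [0,0,0,0,0,0,255],
  ],
)

```text
clock: 8.55
tool_pos: [0.5876, 0.2973, 0.1554]
ee_rot: [-1.571, -0.0, -0.179]
force: [-0.0, -0.3, -0.3]
width: 0.0241
```

Request:
send_rows(
  increments=[
    [0,0,0,0,0.2,0,255],
    [0,0,0,0,0,0,255],
  ],
)

```text
clock: 8.75
tool_pos: [0.5878, 0.2972, 0.1534]
ee_rot: [-1.571, -0.001, -0.179]
force: [1.8, -1.7, -0.8]
width: 0.0243
```

Request:
send_rows(
  increments=[
    [0,0,0,0,0.2,0,255],
    [0,0,0,0,0.2,0,255],
    [0,0,0,0,0.1,0,255],
    [0,0,0,0,0,0,255],
  ],
)

```text
clock: 9.15
tool_pos: [0.5877, 0.2971, 0.1483]
ee_rot: [-1.571, -0.001, -0.18]
force: [2.2, -0.7, -0.5]
width: 0.0245
```

```bash
python3 snap.py wrist w7;python3 snap.py scene s7
python3 - <<'E'
from h import *
a=cv2.imread("pics/w7.png")[150:420,200:440]; s=cv2.imread("pics/s7.png")[130:230,400:520]
f=lambda c,h:cv2.convertScaleAbs(cv2.resize(c,None,fx=h/c.shape[0],fy=h/c.shape[0],interpolation=cv2.INTER_CUBIC),alpha=2)
cv2.imwrite("pics/ws7.png",np.hstack([f(a,350),f(s,350)]))
E
```

```text
9.15 [0.5877 0.2971 0.1483] [-1.571e+00 -7.000e-04 -1.795e-01] [ 2.22 -0.75 -0.52] 0.0245
9.2 [0.5877 0.2971 0.1483] [-1.571e+00 -6.000e-04 -1.795e-01] [ 2.4  -2.24 -0.53] 0.0239
```

View pics/ws7.png

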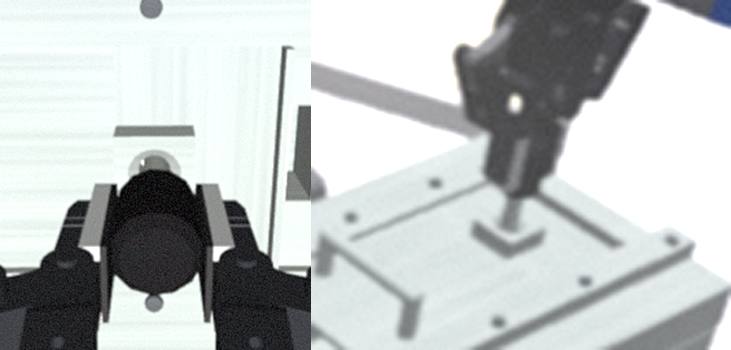

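The shank is inside the boss, with 2 N of side force from the -x wall. I'll ease off slightly and feel for the strip.

Request:
send_rows(
  increments=[
    [0,0,0,0.05,0.2,0,255],
    [0,0,0,0,0.1,0,255],
    [0,0,0,0,0,0,255],
  ],
)

```text
clock: 9.55
tool_pos: [0.588, 0.2973, 0.1452]
ee_rot: [-1.571, -0.0, -0.179]
force: [2.4, -1.8, 0.1]
width: 0.0238
```

Request:
send_rows(
  increments=[
    [0,0,0,0,0.1,0,255],
    [0,0,0,0,0,0,255],
  ],
)

```text
clock: 9.75
tool_pos: [0.588, 0.2973, 0.1443]
ee_rot: [-1.571, -0.0, -0.179]
force: [0.9, -1.8, -0.2]
width: 0.0239
```

Request:
send_rows(
  increments=[
    [0,0,0,0,0.1,0,255],
    [0,0,0,0,0,0,255],
  ],
)

```text
clock: 9.95
tool_pos: [0.588, 0.2973, 0.1433]
ee_rot: [-1.571, -0.0, -0.179]
force: [2.3, -2.2, 1.0]
width: 0.0239
```

Request:
send_rows(
  increments=[
    [0,0,0,0,0.05,0,255],
    [0,0,0,0,0,0,255],
  ],
)

```text
clock: 10.15
tool_pos: [0.588, 0.2973, 0.1431]
ee_rot: [-1.571, -0.0, -0.179]
force: [1.6, -2.6, 2.9]
width: 0.024
```

Request:
send_rows(
  increments=[
    [0,0,0,0,0.05,0,255],
    [0,0,0,0,0,0,255],
  ],
)

```text
clock: 10.35
tool_pos: [0.5881, 0.2974, 0.143]
ee_rot: [-1.57, -0.001, -0.179]
force: [1.2, -3.7, 5.2]
width: 0.0241
```

Strip contact at TCP z about 0.143, with 5 N. Slide the cover shut: coarse first, since the hole is at least 55 mm away.

Request:
send_rows(
  increments=[
    [0,0,0,0,0,-0.1,255],
    [0,0,0,0,0,-0.2,255],
    [0,0,0,0,0,-0.3,255],
    [0,0,0,0,0,-0.3,255],
    [0,0,0,0,0,-0.3,255],
    [0,0,0,0,0,0,255],
  ],
)

```text
clock: 10.95
tool_pos: [0.5861, 0.2888, 0.143]
ee_rot: [-1.565, -0.002, -0.178]
force: [3.4, 4.2, 3.3]
width: 0.0238
```

Request:
send_rows(
  increments=[
    [0,0,0,0,0,-0.4,255],
    [0,0,0,0,0,-0.4,255],
    [0,0,0,0,0,-0.4,255],
    [0,0,0,0,0,-0.4,255],
    [0,0,0,0,0,-0.4,255],
    [0,0,0,0,0,-0.3,255],
    [0,0,0,0,0,0,255],
  ],
)

```text
clock: 11.65
tool_pos: [0.5821, 0.266, 0.143]
ee_rot: [-1.565, -0.002, -0.178]
force: [3.8, 2.5, 2.6]
width: 0.0243
```

```bash
python3 snap.py wrist w8;python3 snap.py scene s8
python3 - <<'E'
from h import *
a=cv2.imread("pics/w8.png")[150:420,200:440]; s=cv2.imread("pics/s8.png")[130:230,390:510]
f=lambda c,h:cv2.convertScaleAbs(cv2.resize(c,None,fx=h/c.shape[0],fy=h/c.shape[0],interpolation=cv2.INTER_CUBIC),alpha=2)
cv2.imwrite("pics/ws8.png",np.hstack([f(a,350),f(s,350)]))
E
```

```text
11.65 [0.5821 0.266  0.143 ] [-1.5653 -0.0018 -0.1777] [3.79 2.48 2.61] 0.0243
11.7 [0.5821 0.2661 0.1431] [-1.5655 -0.0019 -0.1776] [4.03 3.34 3.44] 0.0238
```

View pics/ws8.png

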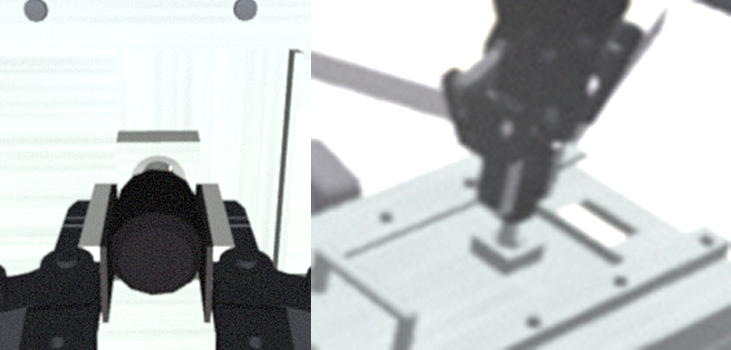

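Request:
send_rows(
  increments=[
    [0,0,0,0.04,0,-0.4,255],
    [0,0,0,0,0,-0.4,255],
    [0,0,0,0,0,-0.4,255],
    [0,0,0,0,0,-0.4,255],
    [0,0,0,0,0.05,-0.2,255],
    [0,0,0,0,0.05,0,255],
  ],
)

```text
clock: 12.35
tool_pos: [0.5795, 0.2494, 0.143]
ee_rot: [-1.564, -0.002, -0.177]
force: [2.1, 4.9, 8.8]
width: 0.024
```

Request:
send_rows(
  increments=[
    [0,0,0,0,0.05,-0.1,255],
    [0,0,0,0,0,-0.1,255],
  ],
)

```text
clock: 12.55
tool_pos: [0.5794, 0.2491, 0.143]
ee_rot: [-1.561, -0.003, -0.176]
force: [3.7, 7.7, 5.9]
width: 0.0245
```

Request:
send_rows(
  increments=[
    [0,0,0,0,0.03,-0.1,255],
    [0,0,0,0,0,-0.1,255],
    [0,0,0,0,0,-0.1,255],
  ],
)

```text
clock: 12.85
tool_pos: [0.5789, 0.2468, 0.143]
ee_rot: [-1.56, -0.004, -0.176]
force: [3.3, 7.8, 6.8]
width: 0.0241
```

Request:
send_rows(
  increments=[
    [0,0,0,0,0,-0.1,255],
    [0,0,0,0,0,-0.1,255],
    [0,0,0,0,0,-0.1,255],
  ],
)

```text
clock: 13.15
tool_pos: [0.5784, 0.2436, 0.1429]
ee_rot: [-1.561, -0.004, -0.176]
force: [3.3, 7.8, 7.2]
width: 0.0242
```

Request:
send_rows(
  increments=[
    [0,0,0,0,0,-0.1,255],
    [0,0,0,0,0,-0.1,255],
    [0,0,0,0,0,-0.1,255],
  ],
)

```text
clock: 13.45
tool_pos: [0.5778, 0.2397, 0.1426]
ee_rot: [-1.562, -0.003, -0.176]
force: [2.7, 5.9, 5.1]
width: 0.0243
```

Request:
send_rows(
  increments=[
    [0,0,0,0,0,-0.1,255],
    [0,0,0,0,0,-0.1,255],
    [0,0,0,0,0,-0.1,255],
  ],
)

```text
clock: 13.75
tool_pos: [0.577, 0.2352, 0.1414]
ee_rot: [-1.564, -0.002, -0.177]
force: [3.9, 6.1, 2.5]
width: 0.0241
```

z is falling (0.1430 to 0.1414) and the vertical force is dropping, so the tip is entering the hole. Stop sliding and probe down gently.

Request:
send_rows(
  increments=[
    [0,0,0,0,0.1,0,255],
    [0,0,0,0,0.1,0,255],
    [0,0,0,0,0,0,255],
  ],
)

```text
clock: 14.05
tool_pos: [0.5771, 0.2356, 0.1396]
ee_rot: [-1.564, -0.002, -0.177]
force: [3.4, 5.2, 2.8]
width: 0.0242
```

Request:
send_rows(
  increments=[
    [0,0,0,0,0.2,0,255],
    [0,0,0,0,0.2,0,255],
    [0,0,0,0,0,0,255],
  ],
)

```text
clock: 14.35
tool_pos: [0.5771, 0.2359, 0.1354]
ee_rot: [-1.564, -0.003, -0.177]
force: [4.7, 6.4, 2.7]
width: 0.024
```

Request:
send_rows(
  increments=[
    [0,0,0,0,0.2,0,255],
    [0,0,0,0,0.2,0,255],
    [0,0,0,0,0,0,255],
  ],
)

```text
clock: 14.65
tool_pos: [0.5772, 0.2359, 0.1315]
ee_rot: [-1.564, -0.003, -0.177]
force: [4.5, 5.9, 3.3]
width: 0.0242
```

Request:
send_rows(
  increments=[
    [0,0,0,0.05,0.2,0.1,255],
    [0,0,0,0,0.2,0,255],
    [0,0,0,0,0.1,0,255],
    [0,0,0,0,0,0,255],
  ],
)

```text
clock: 15.05
tool_pos: [0.5775, 0.2361, 0.1262]
ee_rot: [-1.565, -0.002, -0.177]
force: [4.3, 5.0, 3.0]
width: 0.0241
```

Request:
send_rows(
  increments=[
    [0,0,0,0,0.1,0,255],
    [0,0,0,0,0,0,255],
  ],
)

```text
clock: 15.25
tool_pos: [0.5775, 0.2361, 0.1253]
ee_rot: [-1.565, -0.002, -0.177]
force: [3.9, 5.2, 2.8]
width: 0.0241
```

Request:
send_rows(
  increments=[
    [0,0,0,0,0.1,0,255],
    [0,0,0,0,0.05,0,255],
    [0,0,0,0,0,0,255],
  ],
)

```text
clock: 15.55
tool_pos: [0.5777, 0.2362, 0.125]
ee_rot: [-1.565, -0.002, -0.177]
force: [2.6, 3.6, 8.1]
width: 0.024
```

Request:
send_rows(
  increments=[
    [0,0,0,0,0.1,0,255],
    [0,0,0,0,0,0,255],
    [0,0,0,0,0,0,255],
  ],
)

```text
clock: 15.85
tool_pos: [0.5777, 0.2362, 0.1249]
ee_rot: [-1.564, -0.002, -0.177]
force: [0.7, 3.0, 12.5]
width: 0.0239
```

Knob seated: TCP z 0.125, which is 18 mm below strip contact, with 12 N upward. Relax, release and retreat.

Request:
send_rows(
  increments=[
    [0,0,0,0,-0.2,0.05,255],
    [0,0,0,0,0,0,255],
    [0,0,0,0,0,0,60],
    [0,0,0,0,0,0,60],
    [0,0,0,0,0,0,60],
    [0,0,0,0,0,0,60],
    [0,0,0,0,0,0,60],
  ],
)

```text
clock: 16.55
tool_pos: [0.5768, 0.2325, 0.1236]
ee_rot: [-1.571, 0.001, -0.179]
force: [-1.1, -0.4, 0.7]
width: 0.0653
```

Request:
send_rows(
  increments=[
    [0,0,0,0,-0.5,0,60],
    [0,0,0,0,-1.5,0,60],
    [0,0,0,0,-3,0,60],
    [0,0,0,0,-3,0,60],
    [0,0,0,0,-3,0,60],
    [0,0,0,0,0,0,60],
    [0,0,0,0,0,0,60],
  ],
)

```text
clock: 17.25
tool_pos: [0.5777, 0.233, 0.2361]
ee_rot: [-1.569, -0.003, -0.179]
force: [0.6, 0.1, -0.8]
width: 0.0655
```

```bash
python3 snap.py wrist w9;python3 snap.py scene s9; python3 snap.py side d9
python3 - <<'E'
from h import *
a=cv2.imread("pics/w9.png")[130:400,200:440]; s=cv2.imread("pics/s9.png")[150:250,380:480];s2=cv2.imread("pics/d9.png")[100:200,210:310]
f=lambda c,h:cv2.convertScaleAbs(cv2.resize(c,None,fx=h/c.shape[0],fy=h/c.shape[0],interpolation=cv2.INTER_CUBIC),alpha=2)
cv2.imwrite("pics/ws9.png",np.hstack([f(a,265),f(s,265),f(s2,265)]))
E
```

```text
17.25 [0.5777 0.233  0.2361] [-1.5688 -0.0025 -0.1793] [ 0.56  0.05 -0.84] 0.0655
17.3 [0.5771 0.2328 0.2346] [-1.5703e+00 -5.0000e-04 -1.7930e-01] [-0.46  0.32 -0.58] 0.0652
17.35 [0.5767 0.2327 0.2336] [-1.5713e+00  8.0000e-04 -1.7910e-01] [ 0.08 -0.33 -0.76] 0.0651
```

View pics/ws9.png

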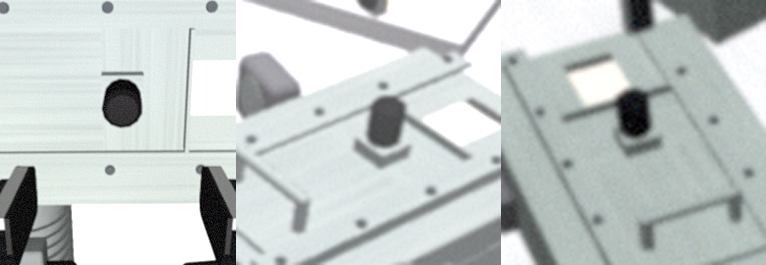

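View pics/s9.png

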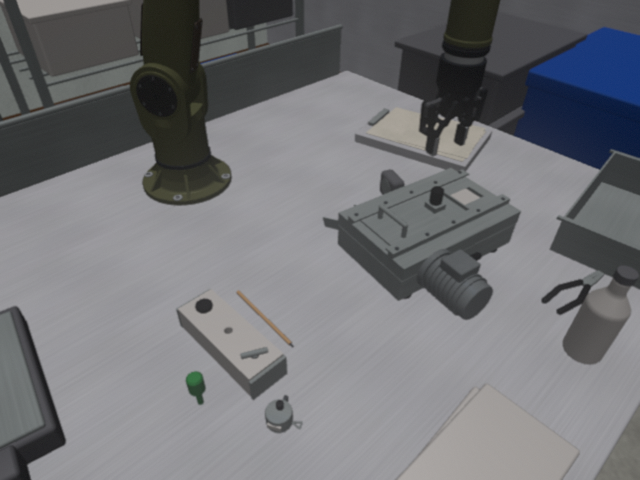

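Run:
```python
from h import *; import json
s=json.load(open("w9.json")); C=cam("wrist",s); P=cloud(C,np.load("w9.npy")); im=cv2.imread("pics/w9.png")
m=(im.max(2)<60)&(P[...,2]>.13)&(P[...,2]<.17); m[:, :280]=0; m[:,360:]=0; m[300:]=0
q=P[m]; print("knob top z",np.percentile(q[:,2],[50,80,95]).round(4)); t=q[q[:,2]>np.percentile(q[:,2],40)].mean(0); c=np.array([.5777,.2225]); u=np.array([.178,.984])
print(t,"cover y",(t[:2]-c)@u)
robot.finish_job()
```

```text
knob top z [0.1514 0.1522 0.1528]
[0.577261   0.23674804 0.15198937] cover y 0.013941930994897694
the job is handed in; nothing more can be done
```

The knife cover is locked: the pin went down through the boss into the hidden hole, its knob sits on the boss, and I let go and handed the job in at about 17.4 s. No verdict came back, so success rests on my own checks.

**What I did**
- I took the black tall-knob pin from the middle of the stand and lowered it into the boss. The tip touched the strip with the tool at 0.143 m, carrying about 5 N.
- I slid the cover shut with the tip riding on the strip. The highest vertical force I read was about 9 N, but force is only reported at the end of each call.
- The drop showed as the tool falling to 0.141 m with the force easing. I then pushed the pin another 16 mm down until the knob met the boss, with 12 N upward, and released it.

**Last checks**
- **Pin seated:** the knob top measures about 0.152 m, exactly the height expected with the knob on the boss. It looks upright in all three views.
- **Cover shut:** it stands at about 0.014 m, under the 0.025 m limit.
- **Robot clear:** the gripper was open and raised over 100 mm above the seated position, with wrist force readings within about 1 N of zero.
- **Other items:** the other two pins, the counter and the pencil look unmoved in the final scene picture. I did not check the tape measure closely, though the arm never went near it.

**What disagreed**
- My first reading of the boss from the scene and side cameras was about 6 mm off the wrist camera's in y. I used the wrist value, and the pin went in with only 1–2 N of side force.
- The knob's position varied by 2–4 mm in x between cameras, within what the grip and the boss's countersink allow.

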